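Open a worn gate valve by one true turn and lock it

TASK

Open the gate valve by exactly one full turn of its spindle: turn the handwheel counter-clockwise (seen from above) by its crank knob, but the wheel has a lot of loose play, so first feel where it bites and count the turn from there. Then swing the clamp lever fully over, away from you, to lock the setting. Hold the knob lightly (some 20 N of grip), do not force anything, and leave the other things on the bench where they are.

Things in the scene. Friction and masses are not known exactly. Their poses are not given: they have to be found in the camera images.
- valve: Grey gate valve on an aluminium plate (150 x 250 x 10 mm), fixed to the bench, dark steel handwheel on top. Origin: underside of the plate, straight below the wheel's upright axis; z up; the flanged pipe (170 mm) runs along x, which at yaw 0 points away from the robot; the clamp lever's block stands at y = -130 mm.
- wheel: The handwheel (three spokes, rim on a 55 mm radius, rim top 100 mm above the bench); origin on its axis 84 mm above the bench. It is worn loose: it turns freely (under 1 N at the crank knob) through what is left of about half a turn of play, 0.4 to 3 rad, then takes the spindle nut along, at about 5 to 8 N sideways at the knob. Reversing meets the same play. Counter-clockwise from above opens.
- wheel_hub (a point): Centre of the top of the handwheel's hub, on the wheel's upright axis, 102 mm above the bench.
- knob_top (a point): Centre of the top of the crank knob: a black upright cylinder, 18 mm in diameter, 40 mm high, on the rim 55 mm from the wheel's axis; top 142 mm, foot 102 mm above the bench. It spins freely on its pin, so the wheel can be cranked round with the knob held and the hand not turning. It may stand at any angle round the wheel.
- stem_tip (a point): Top end of the steel spindle (10 mm in diameter), on the wheel's axis, 13 to 15 mm above the hub's top. It does not rotate: it rises 2 mm per full turn of the nut as the valve opens (too little to count by its reading). At the start the valve is open by an unknown part of a turn, with two more turns to go. It stays where it is left.
- lever_tip (a point): Centre of the 22 mm black ball on the clamp lever, a 10 mm steel rod, 85 mm from pivot to this point. The pivot is a level axle along the valve's y, 42 mm above the bench, at x = 0, y = -130 mm in the valve's frame. The ball is 117 mm above the bench at either end of its swing and 127 mm when upright.
- lock_lever (a joint): Angle of the clamp lever: 0 unlocked (leaning 0.5 rad to the valve's -x side, as at the start), 1.0 locked (leaning 0.5 rad to the +x side, against its stop). Stays where it is left; about 2.5 N at the ball moves it.
- film_box: white carton of sealing film, 63 x 147 x 62 mm, a bystander; origin at the centre of its underside
- rack_orange: orange tube rack, 78 x 146 x 62 mm, a bystander; origin at the centre of its underside
- bench_timer: small white bench timer, 38 x 72 x 62 mm, a bystander; origin at the centre of its underside
- pipette_loose: blue and white hand pipette lying flat, 56 x 251 x 24 mm, a bystander; origin at the centre of its underside
- marker_blue: white marker pen with a blue cap lying flat, 12 x 138 x 14 mm, a bystander; origin at the centre of its underside
- small_white: small white bottle, 52 mm across, 78 mm high, a bystander; origin at the centre of its underside

How it is judged:
On the way, in this order (a step that is already met when the one before it is completed fails the run):
1. the play is taken up and the spindle has begun to move, with the clamp lever still unlocked (distance of stem_tip from where it was at the start of the episode above 0.00012 m and value of joint lock_lever below 0.3 rad), for 0.05 s.
2. the spindle has been opened by one turn, with the clamp lever still unlocked (distance of stem_tip from where it was at the start of the episode between 0.00189 and 0.00211 m and value of joint lock_lever below 0.3 rad), for 0.2 s.
3. the clamp lever is swung over to locked (value of joint lock_lever above 0.85 rad), for 0.1 s.
At the end, for the whole second after the job is handed in: The spindle stands 2.00 mm higher than at the start, within 0.11 mm (one turn of the nut, within 20 degrees), and the clamp lever is at 0.85 rad or more, at rest (distance of stem_tip from where it was at the start of the episode between 0.00189 and 0.00211 m and value of joint lock_lever above 0.85 rad and velocity of joint lock_lever below 0.05 rad/s); the robot touches nothing.
It fails at once if the fingers squeeze and press on the valve, its wheel, knob or lever with more than 90 N in all (both fingers added up) (contact force between the fingers and valve above 90 N).
It fails at once if the clamp lever is locked while the spindle is not within 20 degrees of one turn (value of joint lock_lever above 0.5 rad and (distance of stem_tip from where it was at the start of the episode below 0.00189 m or distance of stem_tip from where it was at the start of the episode above 0.00211 m)).
It fails at once if a bystander is shifted by more than 20 mm (distance of any of film_box, rack_orange, bench_timer, pipette_loose, marker_blue, small_white from where it was at the start of the episode above 0.02 m).
It also fails if it takes over 72 s, if anything falls off the work surface, if the arm or the gripper's body presses on something with over 40 N, if the wrist force passes 120 N, or if a joint passes its speed limit or range.

ROBOT

A 7-joint arm with a two-finger parallel gripper is mounted at the origin on a cart in front of the work surface, level with it; the furniture and walls round the work are solid. World frame = base frame: x ahead of the robot, y to its left, z up, the work surface at z = 0. Lengths are in m, angles in rad, forces in N, time in s.
With the tool pointing down it reaches from about 0.425 to 0.925 m from the base axis. Payload 6.8 kg.
Tool frame: the origin (TCP) lies on the centre line of the jaws, within the pads' length; the fingertips stand 14 mm ahead of it and the grasp point (between the pads) lies 5 mm behind it (bot.finger_overhang is the distance from the TCP to the fingertips, in m); z points along the fingers, y is the line along which they close (so a half turn about z gives the same grasp; the last joint's range is limited). The gripper opens to 85 mm and grips with 20 to 120 N. Pads are 22 mm wide; open, the fingers measure 114 mm over their backs; the gripper's body (76 mm by 85 mm) begins 54 mm behind the grasp point. The pads swing forward as they close: fully open they stand 13 mm farther back than shut.
Start: joints at [1.08, 0.477, 0.022, 1.555, -0.011, 1.109, -0.083], TCP at [0.252, -0.626, 0.245] pointing down, gripper open.
Joint ranges: [-2.96, 2.96], [-0.34, 2.1], [-1.41, 1.46], [0.24, 2.44], [-1.37, 4.51], [0.17, 1.92], [-2.96, 2.96]. Speed limits (rad/s): [2.39, 2.39, 3.14, 3.14, 3.14, 3.14, 3.14].

INTERFACE

Orientations are given as a unit quaternion [w, x, y, z].
In Python, from station import bot gives the robot as it stands.
- The arm moves only by the shell command python3 -m inch 'ROWS' [OPENING] [FORCE]. ROWS is JSON, a list of rows, each a list of 4 numbers: the shift along the tool's x, y, z in m, then the turn about the tool's z in degrees. A call has 1 to 12 rows; each row shifts and turns the commanded pose from where the row before left it, along the tool's axes as they then stand; what a row does not reach is not made up. A row lasts 1/10 s, in which the tool goes at most 50 mm and 8.59 degrees, less where a joint would pass 70% of its speed; a pose out of reach is approached as far as the arm can. A call is refused whole if a number of a shift passes 0.05 or a number of a turn 8.59, either way. A call with a gripper value outside its range is refused whole. OPENING is the finger opening in m, from 0 to 0.0854, set as the call begins (- or left out, the last holds). The fingers move at their own pace and stop on an object; FORCE is the grip in N (left out, the last holds). Time passes only in rows, so rows that do not move let the fingers close. It gives the time, the measured TCP pose, the force, the opening and the grip force at its end, in the units of the state.
- bot.get_obs(): the state, without advancing time (a new reading comes with each control period).
- bot.read_camera(name): name is "scene" or "top" or "wrist"; returns a dict with "color" (400x640x3 uint8, red, green, blue), "mtx" (3x3 intrinsics, pixels), "world_from_camera" (4x4, takes a point from camera to world coordinates); the wrist camera has in their place "hand_eye" (4x4, takes a point from camera to tool coordinates, whose origin is the TCP and whose axes are the flange's). Camera axes: x right, y up, looking along -z (the intrinsics and any distortion apply to the point x, -y, -z); pixel columns grow to the right and rows downward; lengths in m; the calibration is good to about 2 mm. A picture is of the moment at which its call begins: read the wrist's pose just before it. There is no depth.
- bot.hand_in(): hands the job in; it is judged then, once.
The state is a dict: "t": time; "q": joint angles; "joint_vel": joint speeds; "joint_torque": joint torques, N m; "eef_pos": TCP position; "tool_rot": TCP orientation; "contact_force": force on the tool from outside, world axes, zero at the start; "torque": the same for the moment, N m; "gripper_width": opening from 0.0 (shut) to 1.0 (fully open); "grasp_force": force on a finger pad.
Only numpy, scipy, OpenCV 4.12 (cv2) and the standard library are available. Lean on these libraries where they do the work, as an engineer would, in place of code of your own. Each camera call takes 0.05 s, during which the arm holds its last target. There are 200 camera calls.

## Working session

There is one attempt and no reset: what is moved stays moved. The work goes in short steps, Python scripts to look and compute and a shell command to move; the robot and the scene stay as the last step left them, time stands still between calls to the robot, and variables do not carry over. Pictures are saved under pics/ and viewed, at most 10 in all, crops included, and the job is handed in when it is done.

```bash
ls; mkdir -p pics; python3 - <<'E'
from station import bot
import cv2
o=bot.get_obs();print(o)
for n in("scene","top"):
    r=bot.read_camera(n);cv2.imwrite(f"pics/{n}0.png",r["color"][:,:,::-1]);print(n,r["mtx"].tolist(),r["world_from_camera"].round(4).tolist(),[k for k in r])
E
```

```text
pics
{'t': 0.0, 'q': array([ 1.0798791 ,  0.47780838,  0.02236016,  1.55644473, -0.01147998,
        1.10929543, -0.08308364]), 'joint_vel': array([-5.77809789e-04,  4.66124408e-05, -1.85252168e-05, -6.18019120e-04,
       -4.21415582e-04, -5.64623186e-04, -1.36328631e-03]), 'joint_torque': array([-7.13139470e-04, -5.96448326e+01,  1.60770692e+00, -2.81199718e+01,
        1.24880439e-02,  9.28998808e-03, -4.88301964e-06]), 'eef_pos': array([ 0.25189785, -0.62563123,  0.24432338]), 'tool_rot': array([-8.77909212e-04,  9.81734080e-01,  1.90256040e-01, -2.53303922e-04]), 'contact_force': array([ 0.82969488, -0.03332622,  0.30672817]), 'torque': array([-0.01031376, -0.02679301, -0.01927138]), 'grasp_force': 0.0, 'gripper_width': 0.9987990714910294}
scene [[416.9974194578669, 0.0, 317.47845139841655], [0.0, 416.9974194578669, 194.5965212297044], [0.0, 0.0, 1.0]] [[-0.9015, 0.2789, -0.331, 0.2193], [-0.4324, -0.5478, 0.7162, 0.6444], [0.0184, 0.7888, 0.6144, 0.7777], [0.0, 0.0, 0.0, 1.0]] ['color', 'mtx', 'world_from_camera']
top [[495.4691758894299, 0.0, 320.5665715734772], [0.0, 495.4691758894299, 203.78898458335865], [0.0, 0.0, 1.0]] [[0.0515, 0.9773, -0.2056, 0.3173], [-0.9987, 0.0511, -0.0074, -0.1182], [0.0033, 0.2057, 0.9786, 1.2397], [0.0, 0.0, 0.0, 1.0]] ['color', 'mtx', 'world_from_camera']
```

View pics/scene0.png

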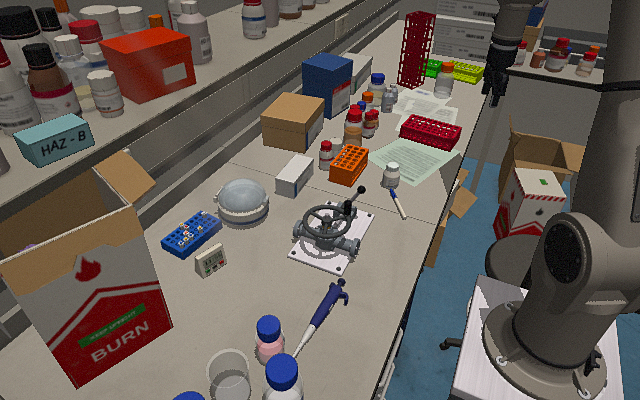

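View pics/top0.png

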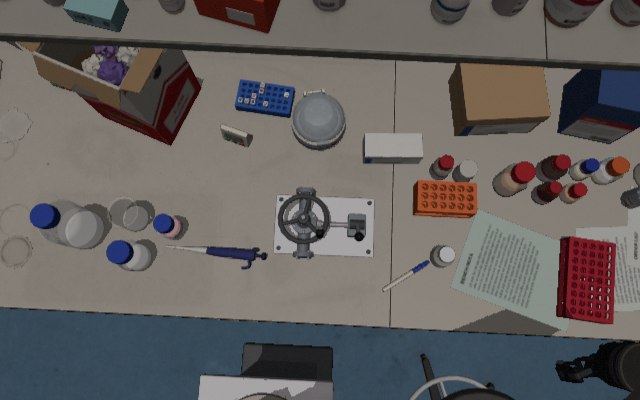

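The top view shows the plate at about (275–375, 195–256), the wheel at about (304,219), a likely knob near (320,233), and the lever ball near (359,236). I'll zoom in on both views.

```bash
cat > h.py <<'E'
import numpy as np,cv2
def ray(r,u,v,T=None):
    K=r["mtx"];T=r["world_from_camera"] if T is None else T
    d=np.array([(u-K[0,2])/K[0,0],-(v-K[1,2])/K[1,1],-1.]);return T[:3,3],T[:3,:3]@d
def onz(r,u,v,z,T=None):
    c,d=ray(r,u,v,T);return (c+d*(z-c[2])/d[2])
def proj(r,p,T=None):
    T=r["world_from_camera"] if T is None else T
    c=T[:3,:3].T@(np.array(p)-T[:3,3]);K=r["mtx"]
    return np.array([K[0,2]+K[0,0]*c[0]/-c[2],K[1,2]-K[1,1]*c[1]/-c[2]])
def tri(rs):
    A=0;b=0
    for c,d in rs:
        d=d/np.linalg.norm(d);P=np.eye(3)-np.outer(d,d);A=A+P;b=b+P@c
    return np.linalg.solve(A,b)
def crop(img,u0,v0,u1,v1,s,f):
    cv2.imwrite(f,cv2.resize(img[v0:v1,u0:u1,::-1],None,fx=s,fy=s,interpolation=cv2.INTER_CUBIC))
E
python3 - <<'E'
import cv2,numpy as np
a=cv2.imread("pics/top0.png")[180:265,265:385];b=cv2.imread("pics/scene0.png")[175:275,280:400]
a=cv2.resize(a,None,fx=5,fy=5,interpolation=cv2.INTER_CUBIC)[:, :]
b=cv2.resize(b,None,fx=3,fy=3,interpolation=cv2.INTER_CUBIC)
a=cv2.resize(a,(480,340));
im=np.zeros((340,860,3),np.uint8);im[:340,:480]=a;im[:300,500:860]=b
cv2.imwrite("pics/z0.png",im[:,:800])
from h import *
from station import bot
r=bot.read_camera("top")
hsv=cv2.cvtColor(r["color"],cv2.COLOR_RGB2HSV)
m=cv2.inRange(hsv,(0,0,0),(180,255,38));m[:190]=0;m[260:]=0;m[:,:270]=0;m[:,380:]=0
n,_,st,ce=cv2.connectedComponentsWithStats(m)
for i in range(1,n):
    if st[i,4]>8:print(st[i],ce[i].round(1))
E
```

```text
[308 216   3   8  10] [308.9 219.7]
[316 229   9  10  65] [319.6 233.1]
[354 232  10   9  63] [358.6 236. ]
```

View pics/z0.png

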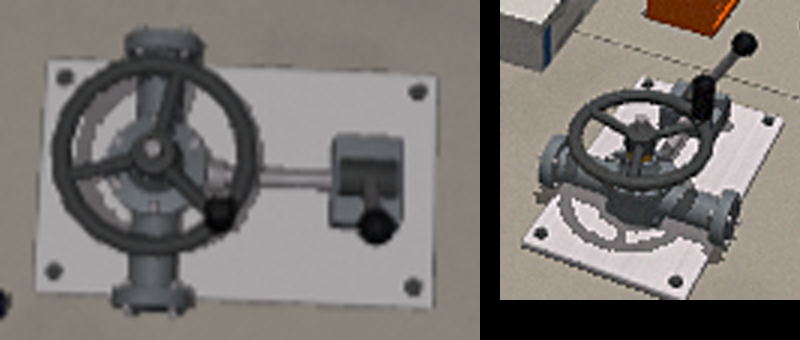

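The zoom shows the hub/stem at about top px (303,217.5), the knob at (319.6,233) and the lever ball at (358.6,236). In the scene view the knob's top is at about (348,201) and the ball at about (361.5,189.5).

```bash
python3 - <<'E'
from h import *
from station import bot
r=bot.read_camera("top");s=bot.read_camera("scene")
print("hub",onz(r,303.2,217.3,.110))
print("ball top",onz(r,358.6,236,.117),"tri",tri([ray(r,358.6,236),ray(s,361.3,189.3)]))
k=onz(r,319.6,233.1,.125);print("knob",k,"tri",tri([ray(r,319.6,233.1),ray(s,348.2,207)]))
img=r["color"];hsv=cv2.cvtColor(img,cv2.COLOR_RGB2HSV)
m=cv2.inRange(hsv,(0,0,150),(180,40,255));m[:185]=0;m[265:]=0;m[:,:265]=0;m[:,:][:,385:]=0
m=cv2.morphologyEx(m,cv2.MORPH_OPEN,np.ones((3,3)))
n,l,st,ce=cv2.connectedComponentsWithStats(m);print(st)
pts=np.argwhere(m>0)[:,::-1].astype(np.float32)
box=cv2.boxPoints(cv2.minAreaRect(pts))
w=np.array([onz(r,*p,.010) for p in box]);print(box,w.round(4))
print(np.linalg.norm(np.diff(w,axis=0),axis=1),"centre",w.mean(0))
# rim : dark-ish pixels outer contour
d=cv2.inRange(hsv,(0,0,0),(180,255,85));d[:185]=0;d[265:]=0;d[:,:272]=0;d[:,333:]=0
p=np.argwhere(d>0)[:,::-1]
W=np.array([onz(r,*q,.095) for q in p]);c=np.array(onz(r,303.2,217.3,.11))[:2]
for _ in range(20):
    rr=np.linalg.norm(W[:,:2]-c,axis=1);q=W[(rr>.045)&(rr<.065),:2]
    A=np.c_[2*q,np.ones(len(q))];x=np.linalg.lstsq(A,(q**2).sum(1),rcond=None)[0];c=x[:2]
print("rim c",c,np.sqrt(x[2]+c@c),len(q))
E
```

```text
hub [ 0.52064862 -0.07116694  0.11      ]
ball top [ 0.48264314 -0.20040234  0.117     ] tri [ 0.48289072 -0.2005081   0.11548851]
knob [ 0.48349751 -0.11111677  0.125     ] tri [ 0.48403614 -0.11111452  0.12058025]
[[     0      0    640    400 253242]
 [   283    195      5      4     18]
 [   310    197     64     59   2151]
 [   276    201      6     11     43]
 [   288    204     11     15     69]
 [   313    204     11     16    109]
 [   274    221     23     32    344]
 [   274    249      3      4     12]
 [   370    253      3      4     12]]
[[273.37433 252.01556]
 [275.76776 194.57364]
 [374.38818 198.68283]
 [371.99475 256.12476]] [[ 0.4473  0.0018  0.01  ]
 [ 0.5937  0.0062  0.01  ]
 [ 0.5961 -0.2449  0.01  ]
 [ 0.4498 -0.2432  0.01  ]]
[0.1464471  0.25109956 0.14629625] centre [ 0.5217171  -0.12003545  0.01      ]
rim c [ 0.52204671 -0.07105411] 0.05487270986321418 854
```

```bash
cat > d.py <<'E'
# remaining shift to a world target in tool axes
import sys,numpy as np
from scipy.spatial.transform import Rotation as R
from station import bot
o=bot.get_obs();w=o["tool_rot"];Q=R.from_quat([w[1],w[2],w[3],w[0]])
x=Q.as_matrix()[:,0];print("t",round(o["t"],2),"tcp",o["eef_pos"].round(4),"heading",np.degrees(np.arctan2(x[1],x[0])).round(2),"F",o["contact_force"].round(2),"grip",o["grasp_force"],o["gripper_width"])
if len(sys.argv)>3: print("tool shift",(Q.inv().apply(np.array(list(map(float,sys.argv[1:4])))-o["eef_pos"])).round(4))
E
python3 -m inch '[[0,0,0,7.3],[0,0,0,7.3],[0,0,0,7.3],[0.01,-0.02,0,0],[0.02,-0.038,0,0],[0.02,-0.042,0,0],[0.02,-0.042,0,0],[0.02,-0.042,0,0],[0.02,-0.042,0,0],[0.02,-0.042,0,0],[0.02,-0.042,0,0],[0.02,-0.042,0,0]]' 0.06 20
python3 -m inch '[[0.02,-0.042,0,0],[0.02,-0.042,0,0],[0.01,-0.02,0,0],[0,0,0,0],[0,0,0,0],[0,0,0,0]]'
python3 d.py .484 -.111 .2
```

```text
t: 1.45
eef_pos: [0.4224, -0.2723, 0.2455]
tool_rot: [0.0, 1.0, 0.0, 0.0]
contact_force: [1.0, -0.9, 0.5]
gripper_width: 0.701
grasp_force: 0.0
t: 2.05
eef_pos: [0.4712, -0.1714, 0.2452]
tool_rot: [0.0, 1.0, -0.001, -0.0]
contact_force: [-0.2, -0.0, 0.5]
gripper_width: 0.704
grasp_force: 0.0
t 2.05 tcp [ 0.4712 -0.1714  0.2452] heading -0.09 F [-0.16 -0.03  0.55] grip 0.0 0.7041603346494361
tool shift [ 0.0127 -0.0605  0.0452]
```

```bash

python3 -m inch '[[0.005,-0.02,0.015,0],[0.005,-0.025,0.015,0],[0.003,-0.0155,0.015,0],[0,0,0,0],[0,0,0,0]]' | head -2
python3 d.py .484 -.111 .124
python3 - <<'E'
from h import *
from station import bot
from scipy.spatial.transform import Rotation as R
o=bot.get_obs();r=bot.read_camera("wrist");w=o["tool_rot"]
T=np.eye(4);T[:3,:3]=R.from_quat([*w[1:],w[0]]).as_matrix();T[:3,3]=o["eef_pos"];T=T@r["hand_eye"]
cv2.imwrite("pics/w1.png",r["color"][:,:,::-1]);np.savez("w1.npz",T=T,mtx=r["mtx"])
print("expected knob px",proj(r,[.484,-.111,.142],T),"hub",proj(r,[.5215,-.0711,.116],T))
E
```

```text
t: 2.55
eef_pos: [0.4845, -0.111, 0.2004]
t 2.55 tcp [ 0.4845 -0.111   0.2004] heading -0.06 F [-0.52 -0.46 -0.41] grip 0.0 0.7057424892624098
tool shift [-0.0004 -0.0001  0.0764]
expected knob px [321.99159674 222.70240427] hub [259.18481083 152.40645166]
```

View pics/w1.png

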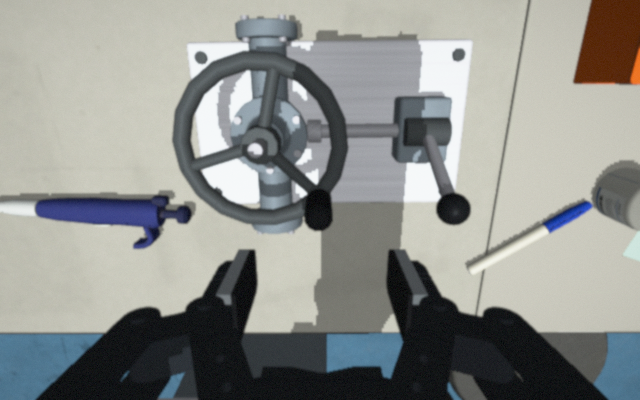

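The wrist view shows the knob top at about (319,218) and the stem tip at (256,150), about 1–2 mm from where I predicted. The jaws straddle the knob and are clear of the lever. Next I descend and grip.

```bash

python3 -m inch '[[0.001,-0.001,0.02,0],[0,0,0.025,0],[0,0,0.02,0],[0,0,0.009,0],[0,0,0,0],[0,0,0,0]]' | head -2
python3 d.py
python3 -m inch '[[0,0,0,0],[0,0,0,0],[0,0,0,0],[0,0,0,0],[0,0,0,0],[0,0,0,0],[0,0,0,0],[0,0,0,0]]' 0.0 20
python3 d.py
```

```text
t: 3.2
eef_pos: [0.4865, -0.1093, 0.1272]
t 3.2 tcp [ 0.4865 -0.1093  0.1272] heading -0.03 F [ 0.62 -0.34 -0.2 ] grip 0.0 0.7045972111322949
t: 4.0
eef_pos: [0.486, -0.1089, 0.1266]
tool_rot: [0.0, 1.0, 0.0, 0.0]
contact_force: [-1.2, -1.4, 5.9]
gripper_width: 0.203
grasp_force: 21.5
t 4.0 tcp [ 0.486  -0.1089  0.1266] heading 0.01 F [-1.16 -1.37  5.89] grip 21.524228719063103 0.2027586762118215
```

```bash
python3 -c "
import numpy as np
C=np.array([.5222,-.0705]);p=np.array([0.486,-.1089]);a0=-133.3
# rounded cumulative so that errors do not build up
prev=np.zeros(2);P0=.055*np.array([np.cos(np.radians(a0)),np.sin(np.radians(a0))])
for k in range(1,73):
    a=np.radians(a0+5*k);d=(.055*np.array([np.cos(a),np.sin(a)])-P0).round(4)
    s=d-prev;prev=d
    print(f'[{s[0]:.4f},{-s[1]:.4f},0,0]',end=',' if k%6 else '  #%d\n'%(a0+5*k))
"
```

```text
[0.0036,0.0031,0,0],[0.0039,0.0028,0,0],[0.0041,0.0025,0,0],[0.0044,0.0021,0,0],[0.0045,0.0017,0,0],[0.0046,0.0013,0,0]  #-103
[0.0047,0.0009,0,0],[0.0048,0.0005,0,0],[0.0048,-0.0000,0,0],[0.0047,-0.0003,0,0],[0.0048,-0.0008,0,0],[0.0046,-0.0011,0,0]  #-73
[0.0046,-0.0016,0,0],[0.0043,-0.0020,0,0],[0.0042,-0.0023,0,0],[0.0040,-0.0027,0,0],[0.0037,-0.0031,0,0],[0.0034,-0.0033,0,0]  #-43
[0.0032,-0.0036,0,0],[0.0028,-0.0039,0,0],[0.0024,-0.0042,0,0],[0.0021,-0.0043,0,0],[0.0017,-0.0045,0,0],[0.0013,-0.0046,0,0]  #-13
[0.0009,-0.0047,0,0],[0.0005,-0.0048,0,0],[0.0001,-0.0048,0,0],[-0.0004,-0.0047,0,0],[-0.0007,-0.0048,0,0],[-0.0012,-0.0046,0,0]  #16
[-0.0016,-0.0046,0,0],[-0.0019,-0.0043,0,0],[-0.0024,-0.0042,0,0],[-0.0027,-0.0040,0,0],[-0.0030,-0.0037,0,0],[-0.0034,-0.0035,0,0]  #46
[-0.0036,-0.0031,0,0],[-0.0039,-0.0028,0,0],[-0.0041,-0.0025,0,0],[-0.0043,-0.0020,0,0],[-0.0045,-0.0017,0,0],[-0.0046,-0.0014,0,0]  #76
[-0.0047,-0.0009,0,0],[-0.0048,-0.0004,0,0],[-0.0048,-0.0001,0,0],[-0.0048,0.0003,0,0],[-0.0047,0.0008,0,0],[-0.0047,0.0012,0,0]  #106
[-0.0045,0.0016,0,0],[-0.0044,0.0019,0,0],[-0.0042,0.0024,0,0],[-0.0039,0.0027,0,0],[-0.0038,0.0030,0,0],[-0.0034,0.0034,0,0]  #136
[-0.0031,0.0036,0,0],[-0.0028,0.0039,0,0],[-0.0025,0.0041,0,0],[-0.0021,0.0043,0,0],[-0.0017,0.0045,0,0],[-0.0013,0.0046,0,0]  #166
[-0.0009,0.0047,0,0],[-0.0005,0.0048,0,0],[-0.0001,0.0048,0,0],[0.0004,0.0048,0,0],[0.0008,0.0047,0,0],[0.0011,0.0047,0,0]  #196
[0.0016,0.0045,0,0],[0.0020,0.0044,0,0],[0.0023,0.0042,0,0],[0.0027,0.0039,0,0],[0.0031,0.0038,0,0],[0.0033,0.0034,0,0]  #226
```

```bash
f(){ grep -E 'eef|cont|grasp'|sed 's/.*: //'|tr '\n' ' ';echo; }
python3 -m inch '[[0.0036,0.0031,0,0]]'|f
python3 -m inch '[[0.0039,0.0028,0,0]]'|f
python3 -m inch '[[0.0041,0.0025,0,0]]'|f
python3 -m inch '[[0.0044,0.0021,0,0]]'|f
python3 -m inch '[[0.0045,0.0017,0,0]]'|f
python3 -m inch '[[0.0046,0.0013,0,0]]'|f
python3 -m inch '[[0,0,0,0],[0,0,0,0]]'|f
```

```text
[0.4892, -0.1116, 0.1266] [-1.5, -1.4, 6.5] 21.6 
[0.4935, -0.1147, 0.1267] [-0.6, -2.2, 5.1] 21.5 
[0.4978, -0.1173, 0.1267] [-1.1, -0.2, 5.0] 21.5 
[0.5023, -0.1194, 0.1267] [-0.8, -1.2, 5.2] 21.5 
[0.5069, -0.1211, 0.1267] [-1.8, -0.8, 5.6] 21.5 
[0.5115, -0.1225, 0.1267] [-0.6, -1.5, 5.1] 21.5 
[0.5115, -0.1224, 0.1267] [-0.7, -1.4, 6.3] 21.5
```

Still in the play, with small forces. I'll continue.

```bash
f(){ grep -E 'eef|cont|grasp'|sed 's/.*: //'|tr '\n' ' ';echo; }
python3 -m inch '[[0.0047,0.0009,0,0]]'|f
python3 -m inch '[[0.0048,0.0005,0,0]]'|f
python3 -m inch '[[0.0048,0,0,0]]'|f
python3 -m inch '[[0.0047,-0.0003,0,0]]'|f
python3 -m inch '[[0.0048,-0.0008,0,0]]'|f
python3 -m inch '[[0.0046,-0.0011,0,0]]'|f
python3 -m inch '[[0.0046,-0.0016,0,0]]'|f
python3 -m inch '[[0.0043,-0.0020,0,0]]'|f
python3 -m inch '[[0.0042,-0.0023,0,0]]'|f
python3 -m inch '[[0.0040,-0.0027,0,0]]'|f
python3 -m inch '[[0.0037,-0.0031,0,0]]'|f
python3 -m inch '[[0.0034,-0.0033,0,0]]'|f
python3 -m inch '[[0,0,0,0],[0,0,0,0]]'|f
```

```text
[0.5154, -0.1232, 0.1266] [-1.6, -1.5, 6.1] 21.6 
[0.5206, -0.1237, 0.1267] [0.2, -1.7, 5.6] 21.5 
[0.5255, -0.1238, 0.1267] [0.1, -1.9, 5.2] 21.5 
[0.5303, -0.1234, 0.1267] [-0.3, -1.0, 5.8] 21.5 
[0.5351, -0.1226, 0.1267] [-0.5, -2.5, 4.2] 21.5 
[0.5398, -0.1215, 0.1267] [-0.8, -1.7, 4.6] 21.5 
[0.5444, -0.1198, 0.1267] [-0.0, -2.1, 5.5] 21.5 
[0.5488, -0.1178, 0.1267] [0.1, -2.0, 5.2] 21.5 
[0.553, -0.1155, 0.1267] [0.2, -1.1, 4.9] 21.5 
[0.5571, -0.1127, 0.1267] [0.9, -1.1, 5.3] 21.5 
[0.5608, -0.1095, 0.1267] [0.4, -1.3, 5.9] 21.5 
[0.5643, -0.1062, 0.1267] [0.7, -1.5, 4.6] 21.4 
[0.5643, -0.1061, 0.1267] [1.4, -0.9, 5.5] 21.5
```

```bash
f(){ grep -E 'eef|cont|grasp'|sed 's/.*: //'|tr '\n' ' ';echo; }
python3 -m inch '[[0.0032,-0.0036,0,0]]'|f
python3 -m inch '[[0.0028,-0.0039,0,0]]'|f
python3 -m inch '[[0.0024,-0.0042,0,0]]'|f
python3 -m inch '[[0.0021,-0.0043,0,0]]'|f
python3 -m inch '[[0.0017,-0.0045,0,0]]'|f
python3 -m inch '[[0.0013,-0.0046,0,0]]'|f
python3 -m inch '[[0.0009,-0.0047,0,0]]'|f
python3 -m inch '[[0.0005,-0.0048,0,0]]'|f
python3 -m inch '[[0.0001,-0.0048,0,0]]'|f
python3 -m inch '[[-0.0004,-0.0047,0,0]]'|f
python3 -m inch '[[-0.0007,-0.0048,0,0]]'|f
python3 -m inch '[[-0.0012,-0.0046,0,0]]'|f
python3 -m inch '[[0,0,0,0],[0,0,0,0]]'|f
```

```text
[0.5667, -0.1035, 0.1266] [0.9, -1.7, 5.7] 21.5 
[0.5698, -0.0991, 0.1267] [1.5, -1.2, 5.6] 21.5 
[0.5724, -0.0948, 0.1267] [1.1, -2.4, 5.4] 21.5 
[0.5745, -0.0903, 0.1267] [1.0, -1.4, 4.8] 21.5 
[0.5763, -0.0858, 0.1267] [1.5, -1.7, 4.9] 21.5 
[0.5776, -0.0811, 0.1267] [1.5, -1.1, 6.6] 21.4 
[0.5785, -0.0763, 0.1267] [2.1, -1.0, 5.2] 21.4 
[0.579, -0.0714, 0.1267] [1.0, -1.1, 4.8] 21.4 
[0.579, -0.0665, 0.1267] [0.7, -1.5, 4.6] 21.4 
[0.5786, -0.0617, 0.1267] [1.2, -1.4, 5.5] 21.4 
[0.5778, -0.0569, 0.1266] [1.0, 0.1, 4.7] 21.5 
[0.5766, -0.0522, 0.1266] [2.2, 0.1, 5.3] 21.5 
[0.5764, -0.0517, 0.1266] [1.2, -0.2, 5.1] 21.5
```

```bash
f(){ grep -E 'eef|cont|grasp'|sed 's/.*: //'|tr '\n' ' ';echo; }
python3 -m inch '[[-0.0016,-0.0046,0,0]]'|f
python3 -m inch '[[-0.0019,-0.0043,0,0]]'|f
python3 -m inch '[[-0.0024,-0.0042,0,0]]'|f
python3 -m inch '[[-0.0027,-0.0040,0,0]]'|f
python3 -m inch '[[-0.0030,-0.0037,0,0]]'|f
python3 -m inch '[[-0.0034,-0.0035,0,0]]'|f
python3 -m inch '[[0,0,0,0],[0,0,0,0]]'|f
```

```text
[0.5751, -0.0483, 0.1267] [1.0, 0.6, 5.2] 21.5 
[0.5732, -0.0439, 0.1267] [4.5, -8.0, 5.7] 21.8 
[0.5717, -0.0415, 0.127] [5.8, -6.4, 2.9] 21.5 
[0.5693, -0.0378, 0.127] [5.4, -6.0, 2.2] 21.4 
[0.5665, -0.034, 0.127] [5.9, -6.3, 2.4] 21.4 
[0.5632, -0.0303, 0.127] [6.7, -5.4, 3.1] 21.3 
[0.5627, -0.0296, 0.1269] [4.2, -3.4, 3.5] 21.4
```

Bite at about 26° (the force jumps to 9 N, then holds at about 7–8 N). TCP is now at about 45.4°, so roughly 340° remain. I'll continue at 5° per row.

```bash
f(){ grep -E 'eef|cont|grasp'|sed 's/.*: //'|tr '\n' ' ';echo; }
python3 -m inch '[[-0.0036,-0.0031,0,0],[-0.0039,-0.0028,0,0],[-0.0041,-0.0025,0,0],[-0.0043,-0.0020,0,0],[-0.0045,-0.0017,0,0],[-0.0046,-0.0014,0,0]]'|f
python3 -m inch '[[-0.0047,-0.0009,0,0],[-0.0048,-0.0004,0,0],[-0.0048,-0.0001,0,0],[-0.0048,0.0003,0,0],[-0.0047,0.0008,0,0],[-0.0047,0.0012,0,0]]'|f
python3 -m inch '[[-0.0045,0.0016,0,0],[-0.0044,0.0019,0,0],[-0.0042,0.0024,0,0],[-0.0039,0.0027,0,0],[-0.0038,0.0030,0,0],[-0.0034,0.0034,0,0]]'|f
python3 -m inch '[[0,0,0,0]]'|f
python3 d.py
```

```text
[0.5386, -0.0156, 0.127] [7.5, -3.0, 0.5] 21.1 
[0.5103, -0.0152, 0.127] [8.0, 0.1, -0.9] 20.9 
[0.4857, -0.0287, 0.1269] [6.5, 5.6, 2.0] 21.1 
[0.485, -0.0293, 0.1268] [5.1, 3.3, 2.3] 21.1 
t 10.3 tcp [ 0.485  -0.0293  0.1268] heading 0.09 F [5.11 3.35 2.29] grip 21.145137234125286 0.19821940403412006
```

```bash
f(){ grep -E 'eef|cont|grasp'|sed 's/.*: //'|tr '\n' ' ';echo; }
python3 -m inch '[[-0.0031,0.0036,0,0],[-0.0028,0.0039,0,0],[-0.0025,0.0041,0,0],[-0.0021,0.0043,0,0],[-0.0017,0.0045,0,0],[-0.0013,0.0046,0,0]]'|f
python3 -m inch '[[-0.0009,0.0047,0,0],[-0.0005,0.0048,0,0],[-0.0001,0.0048,0,0],[0.0004,0.0048,0,0],[0.0008,0.0047,0,0],[0.0011,0.0047,0,0]]'|f
python3 -m inch '[[0.0016,0.0045,0,0],[0.0020,0.0044,0,0],[0.0023,0.0042,0,0],[0.0027,0.0039,0,0],[0.0031,0.0038,0,0],[0.0033,0.0034,0,0]]'|f
python3 -m inch '[[0.0036,0.0031,0,0],[0.0039,0.0028,0,0],[0.0041,0.0025,0,0],[0.0044,0.0021,0,0],[0.0045,0.0017,0,0],[0.0046,0.0013,0,0]]'|f
python3 -m inch '[[0.0047,0.0009,0,0],[0.0048,0.0005,0,0],[0.0048,0,0,0],[0.0047,-0.0003,0,0],[0.0048,-0.0008,0,0],[0.0046,-0.0011,0,0]]'|f
python3 -m inch '[[0,0,0,0]]'|f
python3 d.py
```

```text
[0.4707, -0.053, 0.1266] [2.6, 7.9, 3.9] 21.5 
[0.4698, -0.0816, 0.1262] [-2.8, 8.1, 8.9] 22.0 
[0.4834, -0.1067, 0.126] [-7.2, 4.5, 12.3] 22.6 
[0.5078, -0.1218, 0.126] [-8.8, -0.1, 13.8] 22.8 
[0.5364, -0.1227, 0.126] [-8.1, -3.5, 11.4] 22.4 
[0.5372, -0.1224, 0.1262] [-5.9, -2.9, 11.2] 22.2 
t 13.4 tcp [ 0.5372 -0.1224  0.1262] heading -0.04 F [-5.93 -2.89 11.17] grip 22.226528726750985 0.19732931557255645
```

```bash
f(){ grep -E 'eef|cont|grasp'|sed 's/.*: //'|tr '\n' ' ';echo; }
python3 -m inch '[[0.0046,-0.0016,0,0],[0.0043,-0.0020,0,0],[0.0042,-0.0023,0,0],[0.0040,-0.0027,0,0],[0.0037,-0.0031,0,0],[0.0034,-0.0033,0,0]]'|f
python3 -m inch '[[0.0032,-0.0036,0,0],[0.0028,-0.0039,0,0],[0.0024,-0.0042,0,0],[0.0021,-0.0043,0,0],[0.0017,-0.0045,0,0],[0.0013,-0.0046,0,0]]'|f
python3 -m inch '[[0.0009,-0.0047,0,0],[0.0005,-0.0048,0,0],[0.0001,-0.0048,0,0],[-0.0004,-0.0047,0,0],[-0.0007,-0.0048,0,0],[-0.0012,-0.0046,0,0]]'|f
python3 -m inch '[[0,0,0,0]]'|f
python3 - <<'E'
from h import *
from station import bot
from scipy.spatial.transform import Rotation as R
o=bot.get_obs();p=o["eef_pos"];print(p,np.degrees(np.arctan2(p[1]+.0688,p[0]-.524)))
r=bot.read_camera("top");crop(r["color"],265,180,385,265,4,"pics/t2.png")
E
```

```text
[0.5615, -0.1093, 0.1263] [-3.4, -7.2, 8.7] 21.9 
[0.5767, -0.0848, 0.1266] [0.1, -8.7, 6.3] 21.7 
[0.5773, -0.0558, 0.1269] [4.0, -7.0, 4.0] 21.5 
[0.5771, -0.0547, 0.1269] [2.8, -5.5, 4.1] 21.5 
[ 0.57712788 -0.05467879  0.12685647] 14.884860627691326
```

```bash
f(){ grep -E 'eef|cont|grasp'|sed 's/.*: //'|tr '\n' ' ';echo; }
python3 -m inch '[[-0.0016,-0.0046,0,0],[-0.0019,-0.0043,0,0],[-0.0004,-0.0009,0,0],[0,0,0,0],[0,0,0,0],[0,0,0,0]]'|f
python3 - <<'E'
from h import *
from station import bot
o=bot.get_obs();p=o["eef_pos"];print(p,np.degrees(np.arctan2(p[1]+.0688,p[0]-.524)))
E
```

```text
[0.5735, -0.045, 0.1269] [3.8, -5.6, 4.6] 21.5 
[ 0.57354382 -0.04498239  0.12686288] 25.675369828439738
```

```bash
f(){ grep -E 'eef|cont|grasp'|sed 's/.*: //'|tr '\n' ' ';echo; }
python3 -m inch '[[0,0,0,0],[0,0,0,0],[0,0,0,0],[0,0,0,0],[0,0,0,0]]' 0.05|f
python3 -m inch '[[0,0,-0.01,0],[0,0,-0.025,0],[0,0,-0.025,0],[0,0,-0.015,0],[0,0,0,0],[0,0,0,0]]'|f
python3 -m inch '[[-0.02,0.025,0,0],[-0.028,0.035,0,0],[-0.028,0.035,0,0],[-0.028,0.035,0,0],[-0.021,0.0235,0,0],[0,0,0,0],[0,0,0,0],[0,0,0,0]]' 0.0 |f
python3 d.py .448 -.1985 .119
python3 - <<'E'
from h import *
from station import bot
from scipy.spatial.transform import Rotation as R
r=bot.read_camera("top");a=cv2.resize(r["color"][180:265,265:385,::-1],None,fx=4,fy=4)
o=bot.get_obs();q=bot.read_camera("wrist");w=o["tool_rot"]
T=np.eye(4);T[:3,:3]=R.from_quat([*w[1:],w[0]]).as_matrix();T[:3,3]=o["eef_pos"];T=T@q["hand_eye"]
print("exp ball",proj(q,[.485,-.1985,.117],T));z=np.load("w1.npz")
print("ball from w1",onz(z,453,208,.117,z["T"]),"stem",onz(z,256,150,.116,z["T"]))
cv2.imwrite("pics/w3.png",q["color"][:,:,::-1])
E
```

```text
[0.572, -0.0426, 0.126] [0.8, -0.3, -0.7] 0.0 
[0.5722, -0.0429, 0.2015] [-0.2, 0.2, -0.5] 0.0 
[0.4479, -0.1953, 0.2008] [-0.7, 0.3, 0.5] 0.0 
t 17.85 tcp [ 0.4479 -0.1953  0.2008] heading 0.13 F [-0.68  0.28  0.55] grip 0.0 -0.0023935229632964703
tool shift [0.0001 0.0032 0.0818]
exp ball [327.44319594 152.71604547]
ball from w1 [ 0.48372088 -0.19883098  0.117     ] stem [ 0.52305351 -0.06916819  0.116     ]
```

View pics/w3.png

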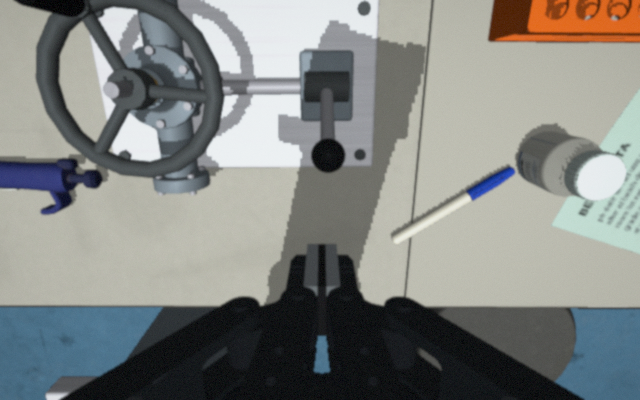

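The ball is at (328,155), within 2 px of where I expected, and the shut fingers are on its near side. I'll descend, and check the knob's angle from the top camera.

```bash
f(){ grep -E 'eef|cont|grasp'|sed 's/.*: //'|tr '\n' ' ';echo; }
python3 -m inch '[[0,0.003,0.015,0],[0,0,0.025,0],[0,0,0.025,0],[0,0,0.017,0],[0,0,0,0],[0,0,0,0]]'|f
python3 - <<'E'
from h import *
from station import bot
r=bot.read_camera("top");hsv=cv2.cvtColor(r["color"],cv2.COLOR_RGB2HSV)
m=cv2.inRange(hsv,(0,0,0),(180,255,38));m[:190]=0;m[260:]=0;m[:,:270]=0;m[:,345:]=0
n,_,st,ce=cv2.connectedComponentsWithStats(m)
for i in range(1,n):
    if st[i,4]>20:
        p=onz(r,*ce[i],.125);print(st[i],p,np.degrees(np.arctan2(p[1]+.0711,p[0]-.5215)))
E
```

```text
[0.4479, -0.1988, 0.1194] [-0.4, -0.4, 0.5] 0.0 
[291 190   9  11  69] [ 0.56891185 -0.04921068  0.125     ] 24.78204279114726
[333 249   7   5  23] [ 0.44510547 -0.1513085   0.125     ] -133.6048745948399
```

The knob is at about 25°, which matches. Now I push the lever, feeling the force.

```bash
f(){ grep -E 'eef|cont|grasp'|sed 's/.*: //'|tr '\n' ' ';echo; }
python3 -m inch '[[0.006,0,0,0],[0.006,0,0,0],[0.006,0,0,0],[0.006,0,0,0]]'|f
python3 -m inch '[[0.006,0,0,0],[0.006,0,0,0],[0.006,0,0,0],[0.006,0,0,0]]'|f
python3 -m inch '[[0.006,0,0,0],[0.006,0,0,0],[0.006,0,0,0],[0.006,0,0,0]]'|f
python3 -m inch '[[0.005,0,0,0],[0.005,0,0,0],[0,0,0,0]]'|f
python3 -m inch '[[0.003,0,0,0],[0.003,0,0,0],[0,0,0,0]]'|f
python3 - <<'E'
from station import bot
from h import *
r=bot.read_camera("scene");crop(r["color"],280,150,420,275,4,"pics/s4.png")
E
```

```text
[0.4707, -0.1995, 0.1194] [-5.4, 0.1, 3.1] 2.4 
[0.4961, -0.1994, 0.1194] [-3.3, -0.7, 2.0] 1.5 
[0.52, -0.1993, 0.1192] [-2.1, -0.0, -0.3] 1.3 
[0.53, -0.1993, 0.119] [-1.1, 0.1, -0.5] 0.4 
[0.5356, -0.1995, 0.1192] [-2.3, -0.1, -1.3] 1.0
```

View pics/s4.png

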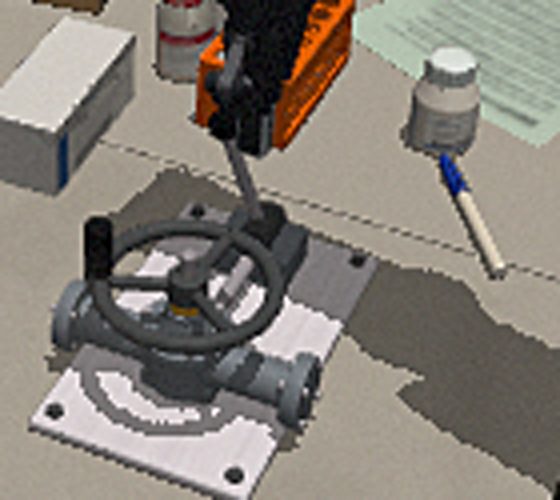

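The lever is past upright and leaning to the far side at crop px (240,170). It isn't at its stop yet, so I'll push on until the force rises.

```bash
f(){ grep -E 'eef|cont|grasp'|sed 's/.*: //'|tr '\n' ' ';echo; }
python3 -m inch '[[0.004,0,0,0],[0.004,0,0,0]]'|f
python3 -m inch '[[0.002,0,0,0],[0,0,0,0]]'|f
python3 -m inch '[[0.002,0,0,0],[0,0,0,0]]'|f
```

```text
[0.5431, -0.1995, 0.1191] [-3.1, -0.3, -2.7] 1.8 
[0.5443, -0.1995, 0.1191] [-6.8, -0.1, 0.6] 3.4 
[0.5446, -0.1996, 0.1189] [-12.3, -0.1, 5.6] 5.9
```

The force is rising with no further movement, at the predicted x = 0.545, so the lever is on its stop. I'll back off and retreat upwards.

```bash
f(){ grep -E 'eef|cont|grasp'|sed 's/.*: //'|tr '\n' ' ';echo; }
python3 -m inch '[[-0.01,0,0,0],[-0.02,0,0,0],[-0.02,0,0,0],[0,0,-0.02,0],[0,0,-0.04,0],[0,0,-0.04,0],[0,0,0,0],[0,0,0,0],[0,0,0,0]]'|f
python3 - <<'E'
from station import bot
from h import *
r=bot.read_camera("scene");s=bot.read_camera("top")
a=cv2.resize(r["color"][150:275,280:400,::-1],(384,400));b=cv2.resize(s["color"][180:265,265:365,::-1],(400,340))
im=np.zeros((400,790,3),np.uint8);im[:,:384]=a;im[:340,390:]=b;cv2.imwrite("pics/e5.png",im)
E
```

```text
[0.4974, -0.1992, 0.2188] [0.4, 0.1, 0.5] 0.0
```

View pics/e5.png

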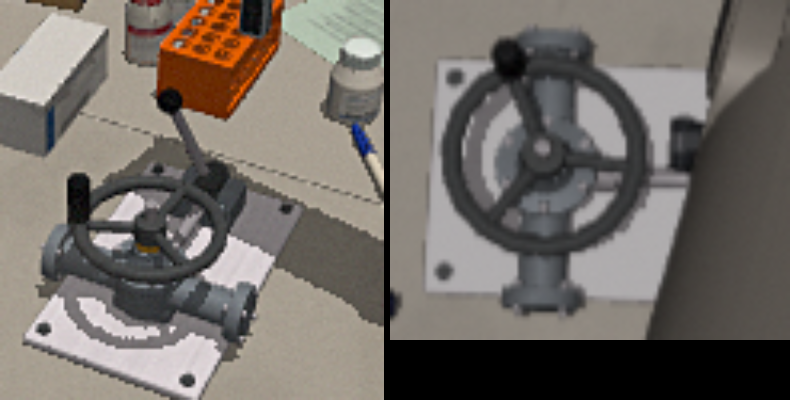

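The lever is leaning fully to the far side, with its ball at left-panel (170,100). The knob is still at about 25° at right-panel (510,58), the bystanders are in place and the arm is clear.

```bash
python3 -c "
from station import bot
print(bot.hand_in())"
```

```text
the job is handed in; nothing more can be done
None
```

I turned the spindle one full turn from the felt bite (within a few degrees by arm position and camera), swung the clamp lever onto its far stop, backed the arm clear and handed the job in; `hand_in` returned no verdict.

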